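Open the child-resistant tablet bottle

TASK

Open the bottle of disinfectant tablets on the vaccination bench: its child-resistant cap has to be pushed down and turned anticlockwise while it is held down, without leaning hard on it. Lift the cap off and set it gently down flat in the kidney dish, the way up it was on the bottle, and leave the other things on the bench as they are.

Things in the scene. Friction and masses are not known exactly. Their poses are not given: they have to be found in the camera images.
- cap: Round blue child-resistant cap, 48 mm across, 25 mm tall, about 30 g, z up, origin at the centre of its underside (skirt edge); white bar on its top along its +x. Inside are three lugs held under the orange collar. Pushed fully down and turned 55 to 90 degrees anticlockwise (seen from above) against the collar, it is free: the spring raises it and it lifts straight off the neck.
- cap_top (a point): Centre of the cap's top, 25 mm above its underside. Pushing here or on the gripped cap works a spring: the cap starts to sink on the neck at 5 N, is free to turn 3.5 mm down (9 N) and bottoms 5 mm down (11 N). Steady pushes of 12 to 16 N are right while turning; never pass 25 N. Turned without enough push, the cap only ratchets round together with the collar and never opens.
- bottle: White tablet bottle, green band, 68 mm across, standing on a soft spring in a white holder block (130 x 130 mm, top 40 to 50 mm above the table); it cannot turn or come out. Origin: centre of its base, z up; closed, the cap's underside is 110 mm above it. It is filled to an unknown weight: before the cap's spring gives, it sinks 0.5 to 17 mm (0.35 N per mm) onto a hard stop; how far must be felt.
- neck (a point): Centre of the bottle's neck rim, 125 mm above the bottle's base; the fixed neck is 26 mm across. The closed cap's underside is 15 mm below this point; lift the cap at least 20 mm to clear the neck.
- collar: Orange ring on the neck just under the cap, 43 mm across, black mark at its +x side; origin on the neck's axis at rim height, z up. It turns stiffly (0.07 Nm) on the neck. Cap and collar x axes point the same way while the cap is locked; a stop inside halts the cap at about 95 degrees from there, after which the collar turns along.
- dish: Shallow grey kidney dish, fixed, open on top, about 265 mm (along its y) by 155 mm, wall 30 mm high, inside 120 mm wide. Origin at the table, under the middle of the bow; the inner floor is 4 mm above it and flat; at the origin the walls are 60 mm off in +x and -x, and well over 100 mm off along y. The hollow (inward) side of the kidney is at -x.
- vial: Small glass vial with red cap, 22 mm across, 40 mm tall, standing on the table, origin at the centre of its base. Leave it alone.
- carton: White and blue medicine carton, 50 x 120 x 45 mm, origin at the centre of its base, long side along its y. Leave it alone.
- gel: Clear hand-gel pump bottle, 54 mm across, 148 mm tall, origin at the centre of its base. Leave it alone.
Not all that is in view belongs to the job. Of the things that look like the cap, the largest one is meant.

How it is judged:
By the outcome, as a careful person would: the job done as asked, in the order asked, and still so for the second after the job is handed in, with the robot touching nothing.
It also fails if it takes over 50 s, if anything falls off the work surface, if the arm or the gripper's body presses on something with over 40 N, if the wrist force passes 120 N, or if a joint passes its speed limit or range.

ROBOT

A 6-joint arm with a two-finger parallel gripper is mounted at the origin on the work surface. World frame = base frame: x ahead of the robot, y to its left, z up, the work surface at z = 0. Lengths are in m, angles in rad, forces in N, time in s.
With the tool pointing down it reaches from about 0.425 to 0.95 m from the base axis. Payload 3.5 kg.
Tool frame: the origin (TCP) lies at the very end of the fingers, on their centre line; the grasp point (between the pads) lies 19 mm behind it; z points along the fingers, y is the direction in which the jaws open and shut (so a half turn about z gives the same grasp; the last joint's range is limited). The gripper opens to 85 mm and grips with 20 to 120 N. Pads are 22 mm wide; open, the fingers measure 114 mm over their backs; the gripper's body (76 mm by 85 mm) begins 54 mm behind the grasp point. The pads swing forward as they close: fully open they stand 13 mm farther back than shut.
Start: joints at [0.968, 0.286, 1.577, -0, 1.279, -0.15], TCP at [0.295, 0.607, 0.231] pointing down, gripper open.
Joint ranges: [-2.77, 2.77], [-0.9, 2.22], [0.21, 2.48], [-1.53, 4.67], [0.24, 2.81], [-2.84, 2.84]. Speed limits (rad/s): [2.79, 2.79, 3.14, 3.14, 3.14, 3.14].

INTERFACE

Orientations are given as a rotation vector (axis times angle).
In Python, from workcell import robot gives the robot as it stands. The module is installed in compiled form; this text tells all that it offers.
- The arm moves only by the tool send_rows, never from a script. Its argument "commands" is one flat list of numbers, 5 for each row, row after row: the shift along the tool's x, y, z in mm, then the turn about the tool's z in degrees, then the finger opening in mm, from 0 to 85.4. In form: [dx, dy, dz, yaw, fingers, dx, dy, dz, yaw, fingers, ...]. A call has 1 to 8 rows; each row is the pose to reach, as a shift and turn from the pose commanded when the call began, along the tool's axes at that moment; what a row does not reach only later rows make up. A row lasts 1/8 s, in which the tool goes at most 62.5 mm and 10.7 degrees, less where a joint would pass 70% of its speed; a pose out of reach is approached as far as the arm can. A call with a gripper value outside its range is refused whole. The fingers move at their own pace and stop on an object; the grip force is fixed at half the most. Time passes only in rows, so rows that repeat a pose let the fingers close. It gives the time, the measured TCP pose, the force and the opening at its end, in the units of the state.
- robot.observe(): the state, without advancing time (a new reading comes with each control period).
- robot.get_image(name): name is "side" or "top"; returns a dict with "color" (420x560x3 uint8, blue, green, red), "depth" (420x560 float32, m along the optical axis (not along the pixel's ray), 0 where there is no reading), "K" (3x3 intrinsics, pixels), "rvec" (rotation vector, rad) and "tvec" (3), from world to camera coordinates, as OpenCV has them. Camera axes: x right, y down, z forward; pixel columns grow to the right and rows downward; lengths in m; the calibration is good to about 2 mm. A picture is of the moment at which its call begins.
- robot.job_done(): hands the job in, once; it reports no verdict.
The state is a dict: "time_s": time; "joint_pos": joint angles; "dq": joint speeds; "effort": joint torques, N m; "tcp_pos": TCP position; "eef_rot": TCP orientation; "wrist_force": force on the tool from outside, world axes, zero at the start; "ft_torque": the same for the moment, N m; "finger_gap": finger opening in m.
Only numpy, scipy, OpenCV 4.12 (cv2) and the standard library are available. Lean on these libraries where they do the work, as an engineer would, in place of code of your own. Each camera call takes 0.05 s, during which the arm holds its last target. There are 200 camera calls.

## Working session

There is one attempt and no reset: what is moved stays moved. The work goes in short steps, Python scripts to look and compute and a tool call to move; the robot and the scene stay as the last step left them, time stands still between calls to the robot, and variables do not carry over. Pictures are saved under pics/ and viewed, about 8 in all and at most 12, crops included, and the job is handed in when it is done.

Besides the shell and the picture viewer there is one more tool, called as name(argument=value, ...) on one line, values as JSON. send_rows: Moves the arm, as the interface text tells. Its arguments: {"type":"object","properties":{"commands":{"type":"array"}},"required":["commands"]}

```bash
mkdir -p pics; cat > h.py <<'E'
import numpy as np,cv2
from workcell import robot
def cam(n):
    d=robot.get_image(n); d['R']=cv2.Rodrigues(np.array(d['rvec'],float))[0]; d['t']=np.array(d['tvec'],float).ravel(); return d
def ray(d,u,v,z):
    "pixel -> point on plane world z"
    r=d['R'].T@np.linalg.inv(d['K'])@np.array([u,v,1.]); c=-d['R'].T@d['t']
    return c+r*(z-c[2])/r[2]
def pt(d,u,v):
    Z=d['depth'][int(v),int(u)]; return d['R'].T@(np.linalg.inv(d['K'])@np.array([u,v,1.])*Z-d['t'])
def cloud(d):
    h,w=d['depth'].shape; u,v=np.meshgrid(np.arange(w),np.arange(h))
    P=np.stack([u,v,np.ones_like(u)],-1)@np.linalg.inv(d['K']).T*d['depth'][...,None]
    return (P-d['t'])@d['R']
E
python3 - <<'E'
from h import *
for n in('top','side'):
    d=cam(n); cv2.imwrite(f'pics/{n}0.png',d['color']); print(n,-d['R'].T@d['t'],d['R'][2],d['K'][0,0])
o=robot.observe(); print({k:np.round(o[k],3) for k in o})
E
```

```text
top [0.30863441 0.08187598 1.24765847] [ 0.19248127 -0.0012801  -0.98129981] 512.3150809117735
side [-0.0664108  -0.59932264  0.67122961] [ 0.56490687  0.64341597 -0.51661989] 452.2320019256183
{'time_s': np.float64(0.1), 'joint_pos': array([ 0.968,  0.287,  1.578,  0.   ,  1.279, -0.15 ]), 'dq': array([ 0.001, -0.003, -0.004,  0.001, -0.   ,  0.003]), 'effort': array([ 0.000e+00, -4.073e+01, -2.937e+01, -0.000e+00,  3.000e-03,
       -0.000e+00]), 'tcp_pos': array([0.295, 0.606, 0.23 ]), 'eef_rot': array([-7.050e-01, -3.061e+00,  3.000e-03]), 'wrist_force': array([ 0.108, -0.173, -0.34 ]), 'ft_torque': array([-0.012,  0.022,  0.015]), 'finger_gap': np.float64(0.085)}
```

View pics/top0.png

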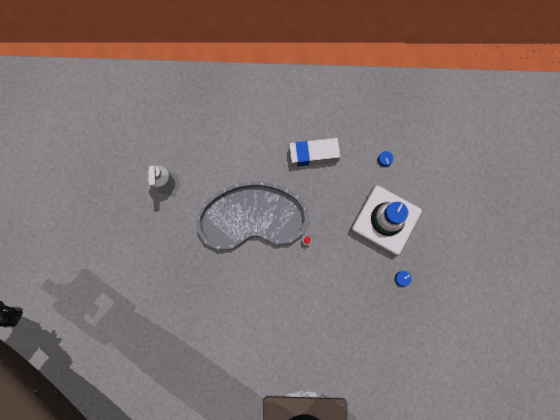

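View pics/side0.png

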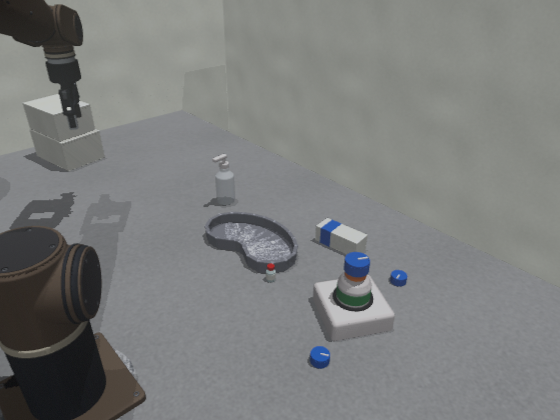

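The top view shows three blue caps: on the bottle at (396,213), and loose ones at (386,159) and (403,279). The one on the bottle is the largest and sits over the orange collar, so it fits. The dish is at (253,217), the vial at (307,240), the carton at (315,152) and the gel at (160,180). Next I'll measure them and check a crop.

```bash
python3 - <<'E'
from h import *
T=cam('top');S=cam('side')
ims=[]
for n,d in(('top',T),('side',S)):
    P=cloud(d); hsv=cv2.cvtColor(d['color'],cv2.COLOR_BGR2HSV)
    m=cv2.inRange(hsv,(105,130,60),(130,255,255)); m=cv2.morphologyEx(m,cv2.MORPH_CLOSE,np.ones((5,5)))
    N,L,st,c=cv2.connectedComponentsWithStats(m)
    for i in range(1,N):
        if st[i,4]<40: continue
        q=P[(L==i)&(d['depth']>0)]; zt=np.percentile(q[:,2],90)
        top=q[q[:,2]>zt-.004]; (cx,cy),r=cv2.minEnclosingCircle(top[:,:2].astype(np.float32))
        print(n,c[i].round(1),st[i,4],'ztop %.4f'%zt,'circ',round(cx,4),round(cy,4),'r',round(r,4),'mean',top.mean(0).round(4))
        # bar
        x,y,w,h=st[i,:4]; mm=np.zeros_like(m); hull=cv2.convexHull(np.argwhere(L==i)[:,::-1].astype(np.int32)); cv2.fillConvexPoly(mm,hull,255)
        mm=cv2.erode(mm,np.ones((3,3)))
        b=(hsv[...,1]<150)&(mm>0)&(d['color'][...,2]>90)
        vv,uu=np.nonzero(b)
        if len(uu)>3:
            W=np.array([ray(d,a,e,zt) for a,e in zip(uu,vv)])[:,:2]; k=W.mean(0); l,V=np.linalg.eigh(np.cov((W-k).T)); a=V[:,1]
            print('  bar centre',k.round(4),'dir deg',np.degrees(np.arctan2(a[1],a[0])).round(1),len(uu))
    if n=='top': ims.append(cv2.resize(d['color'][140:300,340:440],None,fx=3.6,fy=3.6,interpolation=2))
    else: ims.append(cv2.resize(d['color'][230:390,300:420],None,fx=3.6,fy=3.6,interpolation=2))
cv2.imwrite('pics/crop1.png',np.hstack(ims))
P=cloud(T)
# dish: rim pts z 0.02-0.04 in dish region; holder top
sub=P[175:256,190:312].reshape(-1,3); rim=sub[(sub[:,2]>.024)&(sub[:,2]<.04)]
box=cv2.minAreaRect(rim[:,:2].astype(np.float32)); print('dish rim box',box, np.round(cv2.boxPoints(box),3).tolist())
hh=P[180:262,345:428].reshape(-1,3); hh=hh[(hh[:,2]>.036)&(hh[:,2]<.054)]
print('holder',cv2.minAreaRect(hh[:,:2].astype(np.float32)),np.median(hh[:,2]))
for nm,(u,v) in dict(vial=(307,240),carton=(322,152),gel=(162,178)).items(): print(nm,pt(T,u,v).round(3))
# collar / green
for n,d in(('side',S),('top',T)):
    hsv=cv2.cvtColor(d['color'],cv2.COLOR_BGR2HSV); m=cv2.inRange(hsv,(5,120,100),(20,255,255))
    m[:100]=0; q=cloud(d)[m>0]; print(n,'orange',m.sum()//255, q.mean(0).round(4) if len(q) else '')
E
```

```text
top [302.1 151.3] 234 ztop 0.0476 circ 0.6703 0.0198 r 0.0283 mean [0.6701 0.0186 0.0462]
top [385.4 158. ] 170 ztop 0.0212 circ 0.6686 -0.1917 r 0.0175 mean [ 0.6677 -0.1915  0.0196]
  bar centre [ 0.6603 -0.1938] dir deg -166.0 13
top [396.3 212.5] 379 ztop 0.1423 circ 0.5096 -0.1876 r 0.0235 mean [ 0.5094 -0.1874  0.1405]
  bar centre [ 0.5195 -0.1926] dir deg 151.0 22
top [402.8 278.2] 193 ztop 0.0216 circ 0.3722 -0.229 r 0.0177 mean [ 0.3721 -0.2301  0.0199]
  bar centre [ 0.3759 -0.2363] dir deg 118.4 14
side [327.7 231.2] 240 ztop 0.0487 circ 0.6714 0.0216 r 0.0288 mean [0.6705 0.0198 0.0475]
  bar centre [ 0.6519 -0.0041] dir deg -153.6 30
side [356.6 263.9] 523 ztop 0.1429 circ 0.5101 -0.1861 r 0.0245 mean [ 0.5091 -0.1872  0.1419]
  bar centre [ 0.5194 -0.1904] dir deg 153.0 21
side [398.6 277.5] 208 ztop 0.0217 circ 0.6686 -0.1899 r 0.0194 mean [ 0.6684 -0.1905  0.0206]
  bar centre [ 0.663  -0.1918] dir deg -161.5 12
side [319.5 356.7] 354 ztop 0.0217 circ 0.373 -0.2281 r 0.0182 mean [ 0.3728 -0.2291  0.0205]
  bar centre [ 0.3779 -0.2356] dir deg 123.9 18
dish rim box ((0.5143685936927795, 0.13296951353549957), (0.1616039127111435, 0.2715889811515808), 4.52763557434082) [[0.4230000078678131, 0.2619999945163727], [0.4449999928474426, -0.008999999612569809], [0.6060000061988831, 0.004000000189989805], [0.5839999914169312, 0.2750000059604645]]
holder ((0.5092666745185852, -0.1881604641675949), (0.12987801432609558, 0.1301097869873047), 62.05894088745117) 0.04285532321091488
vial [0.455 0.002 0.033]
carton [ 0.67  -0.03   0.045]
gel [0.581 0.343 0.097]
side orange 40 [ 0.4983 -0.1985  0.1074]
top orange 0
```

View pics/crop1.png

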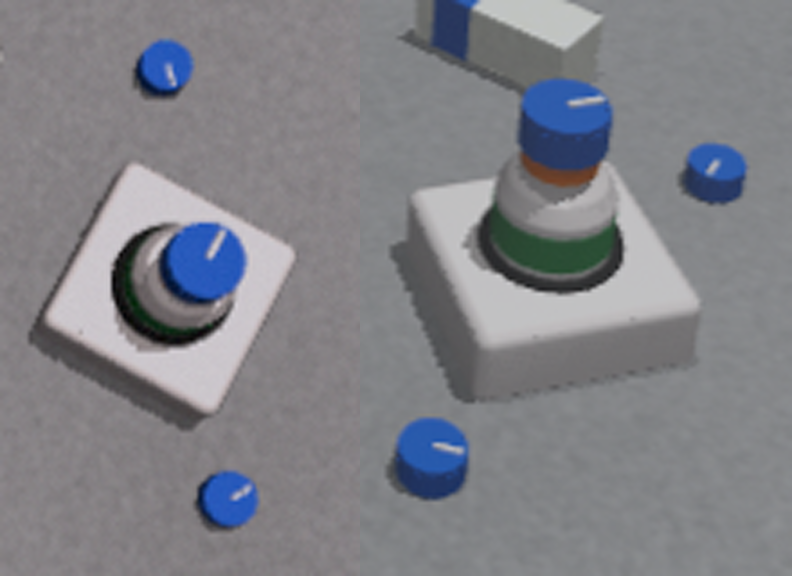

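The crop confirms it: the cap on the bottle is about 48 mm across and sits above the orange collar, while the two loose caps are only about 35 mm. It is centred at (0.510, -0.187) with its top at z 0.142. I'll move over it and turn the tool clockwise on the way, to leave room for the anticlockwise turn.

send_rows(commands=[-40, -37, 0, 10, 85, -80, -74, 0, 20, 85, -120, -111, 0, 30, 85, -160, -148, 0, 40, 85, -200, -185, 0, 50, 85, -241, -222, 0, 60, 85, -281, -258, 0, 70, 85, -321, -295, 0, 80, 85])

```text
time_s: 1.2
tcp_pos: [0.4552, 0.1996, 0.2314]
eef_rot: [2.513, 1.885, 0.001]
wrist_force: [1.4, 1.1, -0.1]
finger_gap: 0.0849
```

```bash
cat >> h.py <<'E'
def rel(tx,ty):
    o=robot.observe(); R=cv2.Rodrigues(np.array(o['eef_rot'],float))[0]; p=np.array(o['tcp_pos'])
    print('t',round(float(o['time_s']),2),'tcp',p.round(4),'toolx',np.degrees(np.arctan2(R[1,0],R[0,0])).round(1),'tilt',np.degrees(np.arccos(-R[2,2])).round(2),'q',np.degrees(o['joint_pos']).round(0),'F',np.round(o['wrist_force'],2),'M',np.round(o['ft_torque'],2),'gap',round(float(o['finger_gap']),4))
    print('to target in tool mm',(R.T@(np.array([tx,ty,p[2]])-p)*1000).round(1))
E
python3 -c "from h import *;rel(.5097,-.187)"
```

```text
t 1.2 tcp [0.4552 0.1996 0.2314] toolx 73.7 tilt 0.03 q [ 12.  -7. 115.  -0.  72.  28.] F [ 1.41  1.09 -0.13] M [ 0.02 -0.02 -0.03] gap 0.0849
to target in tool mm [-355.9  160.6   -0. ]
```

send_rows(commands=[-51, 23, 0, 0, 85, -102, 46, 0, 0, 85, -153, 69, 0, 0, 85, -204, 92, 0, 0, 85, -255, 115, 0, 0, 85, -306, 138, 0, 0, 85, -356, 160.6, 0, 0, 85, -356, 160.6, 0, 0, 85])

```text
time_s: 2.2
tcp_pos: [0.5114, -0.1884, 0.2311]
eef_rot: [2.513, 1.886, -0.001]
wrist_force: [-0.6, 1.2, 0.3]
finger_gap: 0.0851
```

```bash
python3 -c "from h import *;rel(.5097,-.187)"
```

```text
t 2.2 tcp [ 0.5114 -0.1884  0.2311] toolx 73.8 tilt 0.02 q [-31.  -0. 109.  -0.  71. -15.] F [-0.63  1.22  0.3 ] M [0.02 0.02 0.04] gap 0.0851
to target in tool mm [ 0.8 -2.   0. ]
```

send_rows(commands=[0, 0, 20, 0, 85, 0, 0, 45, 0, 85, 0, 0, 70, 0, 85, 0, 0, 70, 0, 85])

```text
time_s: 2.7
tcp_pos: [0.5099, -0.1831, 0.1589]
eef_rot: [-2.503, -1.89, 0.003]
wrist_force: [0.1, -0.2, -0.5]
finger_gap: 0.085
```

```bash
python3 - <<'E'
from h import *
rel(.5097,-.187)
ims=[]
for n,(a,b,c,e) in dict(top=(150,280,330,460),side=(180,340,280,440)).items():
    d=cam(n); ims.append(cv2.resize(d['color'][a:b,c:e],(400,400),interpolation=2))
cv2.imwrite('pics/pre.png',np.hstack(ims))
E
```

```text
t 2.7 tcp [ 0.5099 -0.1831  0.1589] toolx 74.1 tilt 0.34 q [-30.   4. 113.   0.  64. -15.] F [ 0.11 -0.2  -0.46] M [ 0.01 -0.02 -0.02] gap 0.085
to target in tool mm [-3.8  0.9 -0. ]
```

View pics/pre.png

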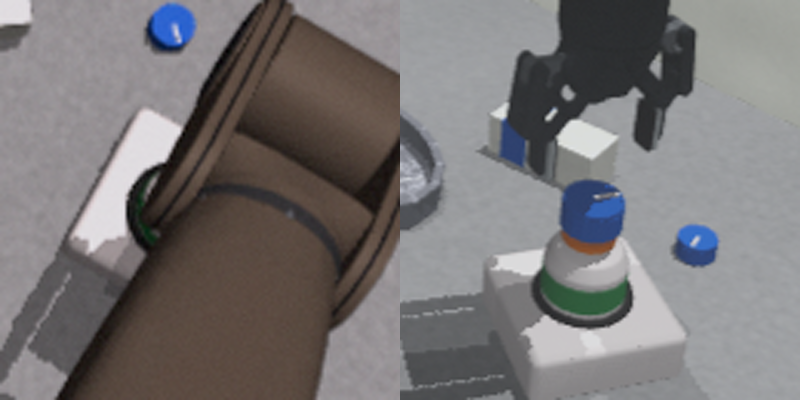

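The jaws hang open above the cap, with a fingertip on each side. The fingers are at about (540,165) and (648,145) in the picture and the cap is at (592,210). I'll re-read the settled pose before descending.

send_rows(commands=[0, 0, 0, 0, 85, 0, 0, 0, 0, 85])

```text
time_s: 3.05
tcp_pos: [0.5121, -0.1853, 0.1626]
eef_rot: [2.506, 1.891, 0.001]
wrist_force: [0.6, -0.7, 0.1]
finger_gap: 0.0852
```

```bash
python3 -c "from h import *;rel(.5097,-.187)"
```

```text
t 3.05 tcp [ 0.5121 -0.1853  0.1626] toolx 74.1 tilt 0.13 q [-31.   4. 112.   0.  64. -15.] F [ 0.6  -0.74  0.09] M [ 0.04 -0.01 -0.02] gap 0.0852
to target in tool mm [-2.3 -1.9 -0. ]
```

send_rows(commands=[-2, -1.5, 12, 0, 85, -2, -1.5, 25, 0, 85, -2, -1.5, 38, 0, 85, -2, -1.5, 47, 0, 85, -2, -1.5, 47, 0, 85, -2, -1.5, 47, 0, 85])

```text
time_s: 3.8
tcp_pos: [0.5098, -0.1868, 0.1146]
eef_rot: [2.508, 1.892, 0.0]
wrist_force: [-1.5, -0.3, -0.2]
finger_gap: 0.0853
```

```bash
python3 -c "from h import *;rel(.5097,-.187)"
```

```text
t 3.8 tcp [ 0.5098 -0.1868  0.1146] toolx 74.1 tilt 0.03 q [-31.   7. 114.  -0.  59. -15.] F [-1.47 -0.28 -0.18] M [ 0.05 -0.01 -0.04] gap 0.0853
to target in tool mm [-0.2 -0.   0. ]
```

send_rows(commands=[0, 0, 0, 0, 56, 0, 0, 0, 0, 52, 0, 0, 0, 0, 46, 0, 0, 0, 0, 40, 0, 0, 0, 0, 40, 0, 0, 0, 0, 40])

```text
time_s: 4.55
tcp_pos: [0.5104, -0.1871, 0.1149]
eef_rot: [2.506, 1.89, 0.002]
wrist_force: [3.4, -0.7, 1.1]
finger_gap: 0.0465
```

```bash
python3 -c "from h import *;rel(.5097,-.187)"
```

```text
t 4.55 tcp [ 0.5104 -0.1871  0.1149] toolx 74.0 tilt 0.16 q [-31.   7. 114.   0.  58. -15.] F [ 3.45 -0.65  1.05] M [-0.2  -0.78 -0.03] gap 0.0465
to target in tool mm [-0.1 -0.7 -0. ]
```

send_rows(commands=[0, 0, 2, 0, 40, 0, 0, 4, 0, 40, 0, 0, 4, 0, 40])

```text
time_s: 4.92
tcp_pos: [0.5104, -0.1871, 0.1113]
eef_rot: [2.506, 1.891, 0.002]
wrist_force: [5.4, -1.1, 3.8]
finger_gap: 0.0465
```

send_rows(commands=[0, 0, 2, 0, 40, 0, 0, 3, 0, 40, 0, 0, 3, 0, 40])

```text
time_s: 5.3
tcp_pos: [0.5104, -0.1871, 0.109]
eef_rot: [2.506, 1.891, 0.001]
wrist_force: [2.9, -0.2, 7.8]
finger_gap: 0.0467
```

send_rows(commands=[0, 0, 1, 0, 40, 0, 0, 2, 0, 40, 0, 0, 2, 0, 40])

```text
time_s: 5.68
tcp_pos: [0.5104, -0.1871, 0.1074]
eef_rot: [2.506, 1.891, 0.001]
wrist_force: [2.2, 0.2, 8.8]
finger_gap: 0.0466
```

send_rows(commands=[0, 0, 1, 0, 40, 0, 0, 2, 0, 40, 0, 0, 2, 0, 40])

```text
time_s: 6.05
tcp_pos: [0.5105, -0.1871, 0.1065]
eef_rot: [2.506, 1.892, 0.001]
wrist_force: [-0.3, 1.4, 14.4]
finger_gap: 0.0466
```

send_rows(commands=[0, 0, 0.5, 0, 40, 0, 0, 0.5, 0, 40])

```text
time_s: 6.3
tcp_pos: [0.5105, -0.1871, 0.1065]
eef_rot: [2.507, 1.892, 0.001]
wrist_force: [-1.1, 1.7, 16.6]
finger_gap: 0.0466
```

send_rows(commands=[0, 0, 0.5, 0, 40, 0, 0, 0.5, 0, 40])

```text
time_s: 6.55
tcp_pos: [0.5105, -0.1871, 0.1065]
eef_rot: [2.507, 1.892, 0.0]
wrist_force: [-2.9, 3.0, 19.0]
finger_gap: 0.0462
```

The cap bottoms hard at z 0.1065. I'll back off to about 14 N and turn anticlockwise (negative yaw).

send_rows(commands=[0, 0, -1.0, 0, 40, 0, 0, -1.0, 0, 40])

```text
time_s: 6.8
tcp_pos: [0.5105, -0.1871, 0.1065]
eef_rot: [2.506, 1.891, 0.001]
wrist_force: [-0.9, 1.6, 14.8]
finger_gap: 0.0463
```

send_rows(commands=[0, 0, 0, -5, 40, 0, 0, 0, -10, 40, 0, 0, 0, -15, 40, 0, 0, 0, -20, 40, 0, 0, 0, -20, 40])

```text
time_s: 7.42
tcp_pos: [0.5106, -0.1877, 0.1066]
eef_rot: [2.138, 2.298, -0.0]
wrist_force: [-0.1, 0.6, 13.6]
finger_gap: 0.0466
```

```bash
python3 - <<'E'
from h import *
rel(.5097,-.187)
d=cam('side'); cv2.imwrite('pics/turn1.png',cv2.resize(d['color'][220:300,310:410],None,fx=6,fy=6,interpolation=2))
E
```

```text
t 7.42 tcp [ 0.5106 -0.1877  0.1066] toolx 94.1 tilt 0.17 q [-31.   8. 114.  -0.  58. -35.] F [-0.11  0.64 13.64] M [ 0.07 -0.03  0.1 ] gap 0.0466
to target in tool mm [ 0.7 -0.9 -0. ]
```

View pics/turn1.png

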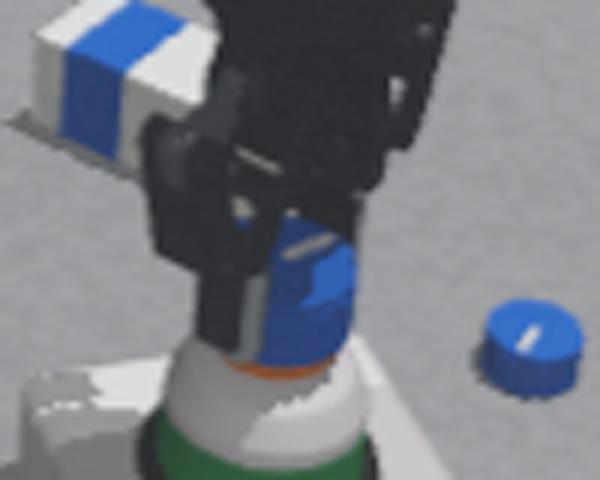

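The cap has turned with the jaws: its bar now points farther round, at (310,245). The fingertips stay above the shoulder and the push is 13.6 N. I'll carry on to 76°.

send_rows(commands=[0, 0, 0.2, -5, 40, 0, 0, 0.2, -10, 40, 0, 0, 0.2, -15, 40, 0, 0, 0.2, -20, 40, 0, 0, 0.2, -25, 40, 0, 0, 0.2, -28, 40])

```text
time_s: 8.22
tcp_pos: [0.5109, -0.1879, 0.1065]
eef_rot: [1.517, 2.747, -0.001]
wrist_force: [0.7, 0.9, 14.0]
finger_gap: 0.0466
```

send_rows(commands=[0, 0, 0, -5, 40, 0, 0, 0, -10, 40, 0, 0, 0, -15, 40, 0, 0, 0, -20, 40, 0, 0, 0, -25, 40, 0, 0, 0, -28, 40, 0, 0, 0, -28, 40])

```text
time_s: 9.1
tcp_pos: [0.511, -0.1878, 0.1065]
eef_rot: [0.81, 3.032, -0.003]
wrist_force: [1.6, 0.1, 13.9]
finger_gap: 0.0469
```

```bash
python3 - <<'E'
from h import *
rel(.5097,-.187)
d=cam('side'); cv2.imwrite('pics/turn2.png',cv2.resize(d['color'][220:300,310:410],None,fx=6,fy=6,interpolation=2))
E
```

```text
t 9.1 tcp [ 0.511  -0.1878  0.1065] toolx 150.1 tilt 0.23 q [-31.   8. 114.  -0.  57. -91.] F [ 1.64  0.11 13.87] M [ 0.04 -0.17  0.08] gap 0.0469
to target in tool mm [ 1.6  0.1 -0. ]
```

View pics/turn2.png

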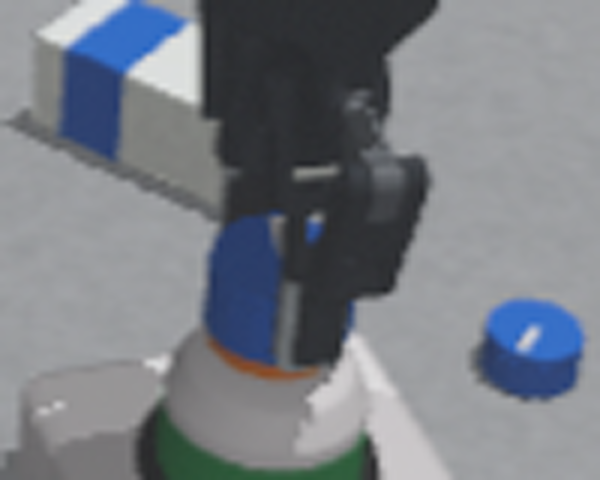

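The cap has turned 76° with the jaws at a steady 14 N. Now I'll lift gently and watch for a downward pull.

send_rows(commands=[0, 0, -2, 0, 40, 0, 0, -4, 0, 40, 0, 0, -6, 0, 40, 0, 0, -8, 0, 40, 0, 0, -10, 0, 40, 0, 0, -12, 0, 40])

```text
time_s: 9.9
tcp_pos: [0.5086, -0.1865, 0.1143]
eef_rot: [-0.811, -3.033, 0.0]
wrist_force: [2.3, -2.3, 0.7]
finger_gap: 0.0466
```

send_rows(commands=[0, 0, -2, 0, 40, 0, 0, -4, 0, 40, 0, 0, -6, 0, 40, 0, 0, -6, 0, 40])

```text
time_s: 10.4
tcp_pos: [0.5091, -0.1863, 0.1208]
eef_rot: [-0.811, -3.034, -0.001]
wrist_force: [0.9, -1.9, -1.5]
finger_gap: 0.0462
```

send_rows(commands=[0, 0, -3, 0, 40, 0, 0, -6, 0, 40, 0, 0, -9, 0, 40, 0, 0, -12, 0, 40, 0, 0, -12, 0, 40])

```text
time_s: 11.02
tcp_pos: [0.5097, -0.1867, 0.1336]
eef_rot: [0.811, 3.034, -0.0]
wrist_force: [0.4, 0.4, -0.4]
finger_gap: 0.0467
```

send_rows(commands=[0, 0, -10, 0, 40, 0, 0, -20, 0, 40, 0, 0, -35, 0, 40, 0, 0, -50, 0, 40, 0, 0, -65, 0, 40, 0, 0, -80, 0, 40, 0, 0, -80, 0, 40])

```text
time_s: 11.9
tcp_pos: [0.5104, -0.1872, 0.2152]
eef_rot: [0.811, 3.032, -0.002]
wrist_force: [0.4, 0.1, -0.4]
finger_gap: 0.0466
```

```bash
python3 - <<'E'
from h import *
rel(.515,.13)
d=cam('side'); cv2.imwrite('pics/lift.png',cv2.resize(d['color'][150:350,190:430],None,fx=3,fy=3,interpolation=2))
t=cam('top'); 
P=cloud(t); sub=P[170:262,185:318].reshape(-1,3); r=sub[(sub[:,2]>.022)&(sub[:,2]<.042)]
# rim cross-section in x per y slice
for y in np.arange(.03,.25,.02):
    s=r[abs(r[:,1]-y)<.006]; xs=np.sort(s[:,0]); g=np.argmax(np.diff(xs)); print(round(y,2),xs[0].round(3),xs[g].round(3),xs[g+1].round(3),xs[-1].round(3))
fl=sub[(sub[:,2]<.015)&(abs(sub[:,1]-.13)<.03)&(abs(sub[:,0]-.53)<.03)]; print('floor z',np.median(fl[:,2]),len(fl))
E
```

```text
t 11.9 tcp [ 0.5104 -0.1872  0.2152] toolx 150.1 tilt 0.21 q [-31.   0. 110.  -0.  69. -91.] F [ 0.44  0.11 -0.44] M [ 0.04 -0.03  0.03] gap 0.0466
to target in tool mm [154.3 277.1  -0.6]
0.03 0.452 0.469 0.548 0.567
0.05 0.446 0.456 0.564 0.579
0.07 0.443 0.453 0.575 0.585
0.09 0.448 0.46 0.582 0.592
0.11 0.457 0.469 0.586 0.594
0.13 0.461 0.472 0.586 0.594
0.15 0.448 0.466 0.585 0.593
0.17 0.433 0.453 0.581 0.59
0.19 0.43 0.438 0.572 0.585
0.21 0.427 0.437 0.558 0.574
0.23 0.431 0.444 0.545 0.561
floor z 0.003317704885569418 585
```

View pics/lift.png

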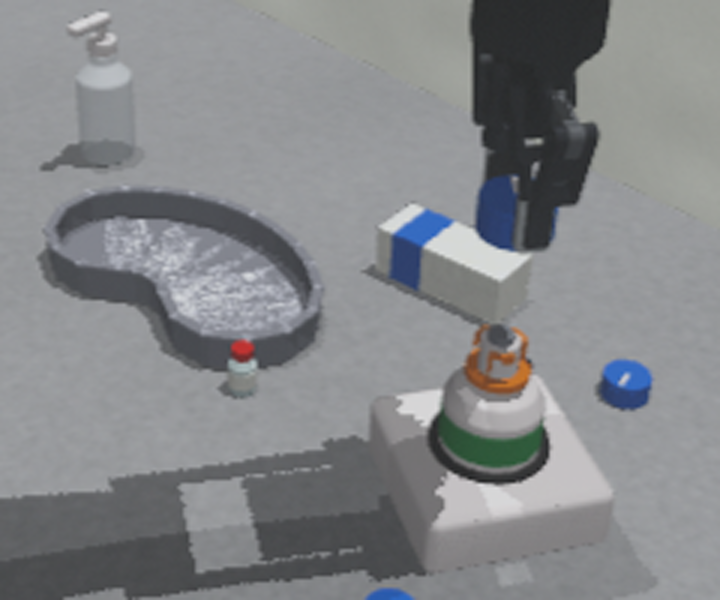

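The cap is off and in the jaws at about (515,212). The open neck is visible at (500,340), and the vial, carton and gel have not moved. At y≈0.13 the dish's inner walls are at x 0.472 and 0.586, so I'll aim for (0.529, 0.133) with the jaws along the dish's length.

send_rows(commands=[9, 18, 0, -2, 40, 27, 54, 0, -7, 40, 48, 96, 0, -13, 40, 72, 143, 0, -19, 40, 96, 191, 0, -25, 40, 120, 239, 0, -30, 40, 138, 275, 0, -34, 40, 143.5, 287, 0, -34, 40])

```text
time_s: 13.0
tcp_pos: [0.5272, 0.1366, 0.2123]
eef_rot: [0.118, -3.138, -0.0]
wrist_force: [-0.3, -0.9, -0.4]
finger_gap: 0.0465
```

send_rows(commands=[0, 0, 0, 0, 40, 0, 0, 0, 0, 40, 0, 0, 0, 0, 40])

```text
time_s: 13.38
tcp_pos: [0.5285, 0.1325, 0.2131]
eef_rot: [0.108, -3.14, 0.0]
wrist_force: [0.2, -0.0, -0.7]
finger_gap: 0.0464
```

```bash
python3 - <<'E'
from h import *
rel(.529,.133)
d=cam('side'); hsv=cv2.cvtColor(d['color'],cv2.COLOR_BGR2HSV); m=cv2.inRange(hsv,(105,130,40),(130,255,255))
N,L,st,c=cv2.connectedComponentsWithStats(m); P=cloud(d); o=np.array(robot.observe()['tcp_pos'])
for i in range(1,N):
    q=P[(L==i)&(d['depth']>0)]
    if st[i,4]>15: print(c[i].round(),st[i,4],q.mean(0).round(3),'z',np.percentile(q[:,2],[1,5,50,95,99]).round(4))
E
```

```text
t 13.38 tcp [0.5285 0.1325 0.2131] toolx -176.1 tilt 0.02 q [  3.   1. 110.  -0.  69. -91.] F [ 0.21 -0.02 -0.7 ] M [ 0.01 -0.    0.01] gap 0.0464
to target in tool mm [-0.6  0.5 -0. ]
[254. 162.] 198 [0.515 0.127 0.233] z [0.2167 0.2185 0.2348 0.2407 0.2414]
[328. 231.] 238 [0.66  0.018 0.036] z [0.0037 0.008  0.045  0.0487 0.0504]
[399. 278.] 193 [ 0.665 -0.194  0.017] z [0.0029 0.0049 0.0193 0.0224 0.023 ]
[319. 357.] 332 [ 0.369 -0.232  0.017] z [0.003  0.0049 0.0197 0.0223 0.0231]
```

send_rows(commands=[0, 0, 15, 0, 40, 0, 0, 50, 0, 40, 0, 0, 90, 0, 40, 0, 0, 130, 0, 40, 0, 0, 160, 0, 40, 0, 0, 180, 0, 40, 0, 0, 193, 0, 40, 0, 0, 200, 0, 40])

```text
time_s: 14.42
tcp_pos: [0.528, 0.1334, 0.0121]
eef_rot: [0.11, -3.138, 0.0]
wrist_force: [-0.5, -0.4, -0.8]
finger_gap: 0.0463
```

send_rows(commands=[0, 0, 0, 0, 40, 0, 0, 2, 0, 40, 0, 0, 4, 0, 40, 0, 0, 4, 0, 40])

```text
time_s: 14.92
tcp_pos: [0.5285, 0.1337, 0.0093]
eef_rot: [-0.111, 3.139, 0.0]
wrist_force: [1.4, -0.1, -0.3]
finger_gap: 0.0465
```

send_rows(commands=[0, 0, 1, 0, 40, 0, 0, 2, 0, 40, 0, 0, 2, 0, 40])

```text
time_s: 15.3
tcp_pos: [0.5283, 0.1337, 0.007]
eef_rot: [0.111, -3.139, -0.0]
wrist_force: [-0.2, 0.2, 0.2]
finger_gap: 0.0463
```

send_rows(commands=[0, 0, 1, 0, 40, 0, 0, 2, 0, 40, 0, 0, 2, 0, 40])

```text
time_s: 15.68
tcp_pos: [0.5283, 0.1337, 0.005]
eef_rot: [0.111, -3.139, 0.0]
wrist_force: [0.0, -0.9, 0.4]
finger_gap: 0.0465
```

send_rows(commands=[0, 0, 1, 0, 40, 0, 0, 1, 0, 40])

```text
time_s: 15.92
tcp_pos: [0.5285, 0.1337, 0.0045]
eef_rot: [0.111, -3.14, 0.0]
wrist_force: [-0.8, -1.4, 3.3]
finger_gap: 0.0462
```

send_rows(commands=[0, 0, 1, 0, 40, 0, 0, 1, 0, 40])

```text
time_s: 16.18
tcp_pos: [0.5285, 0.1337, 0.0044]
eef_rot: [0.111, -3.139, 0.0]
wrist_force: [-4.5, -0.8, 8.9]
finger_gap: 0.0465
```

Something touched the floor at TCP z 0.0045. I'll check whether it was the cap or the fingertips.

```bash
python3 - <<'E'
from h import *
rel(.529,.133)
ims=[]
for n in('side','top'):
    d=cam(n); hsv=cv2.cvtColor(d['color'],cv2.COLOR_BGR2HSV); m=cv2.inRange(hsv,(105,130,40),(130,255,255))
    N,L,st,c=cv2.connectedComponentsWithStats(m); P=cloud(d)
    for i in range(1,N):
        q=P[(L==i)&(d['depth']>0)]
        if st[i,4]>8: print(n,c[i].round(),st[i,4],q.mean(0).round(3),'z',np.percentile(q[:,2],[1,5,50,95,99]).round(4))
    if n=='side': cv2.imwrite('pics/place.png',cv2.resize(d['color'][195:275,195:305],None,fx=6,fy=6,interpolation=2))
E
```

```text
t 16.18 tcp [0.5285 0.1337 0.0044] toolx -175.9 tilt 0.05 q [  4.  18. 116.  -0.  47. -91.] F [-4.46 -0.77  8.85] M [0.02 0.61 0.04] gap 0.0465
to target in tool mm [-0.4 -0.7 -0. ]
side [328. 231.] 237 [0.659 0.018 0.036] z [0.0049 0.008  0.045  0.0489 0.0496]
side [256. 237.] 186 [0.517 0.129 0.026] z [0.0079 0.0095 0.0296 0.0333 0.0554]
side [399. 278.] 189 [ 0.665 -0.194  0.017] z [0.0041 0.0053 0.0195 0.022  0.0234]
side [319. 357.] 330 [ 0.369 -0.232  0.017] z [0.0027 0.0052 0.0197 0.0219 0.0228]
top [302. 153.] 272 [0.667 0.018 0.041] z [0.0076 0.0186 0.044  0.0483 0.05  ]
top [385. 158.] 166 [ 0.667 -0.19   0.017] z [0.0006 0.0056 0.0176 0.0223 0.0234]
top [402. 278.] 181 [ 0.372 -0.228  0.017] z [0.0011 0.0061 0.0174 0.0221 0.024 ]
```

View pics/place.png

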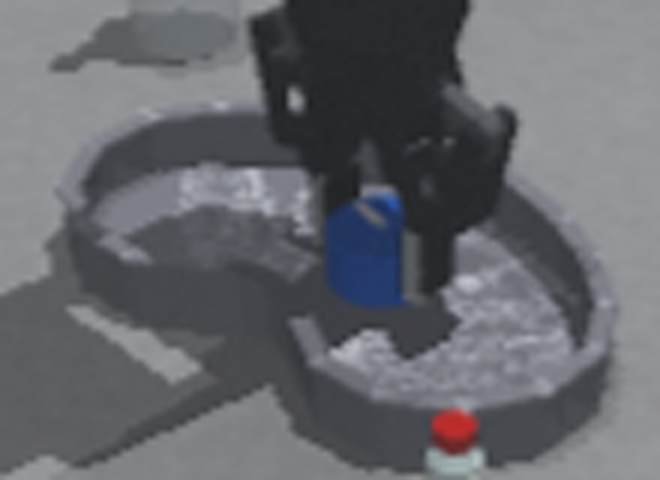

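The cap top is at z≈0.032, so its underside is about 3 mm above the floor: the fingertips touched first. I'll ease off the pressure and open the jaws in tiny steps so the cap slides down rather than drops.

send_rows(commands=[0, 0, -1, 0, 43, 0, 0, -1.5, 0, 44.5, 0, 0, -1.5, 0, 45.5, 0, 0, -1.5, 0, 46, 0, 0, -1.5, 0, 46.3, 0, 0, -1.5, 0, 46.5])

```text
time_s: 17.02
tcp_pos: [0.5284, 0.1336, 0.0045]
eef_rot: [0.111, -3.139, 0.0]
wrist_force: [0.3, -0.4, -0.1]
finger_gap: 0.0466
```

send_rows(commands=[0, 0, 0, 0, 46.6, 0, 0, 0, 0, 46.7, 0, 0, 0, 0, 46.8, 0, 0, 0, 0, 46.9, 0, 0, 0, 0, 47.0, 0, 0, 0, 0, 47.1, 0, 0, 0, 0, 47.2, 0, 0, 0, 0, 47.3])

```text
time_s: 18.02
tcp_pos: [0.5284, 0.1337, 0.0046]
eef_rot: [-0.111, 3.14, -0.0]
wrist_force: [-0.3, -0.0, -0.0]
finger_gap: 0.0474
```

```bash
cat > c.py <<'E'
from h import *
rel(.529,.133)
d=cam('side'); hsv=cv2.cvtColor(d['color'],cv2.COLOR_BGR2HSV); m=cv2.inRange(hsv,(105,130,40),(130,255,255))
N,L,st,c=cv2.connectedComponentsWithStats(m); P=cloud(d)
for i in range(1,N):
    q=P[(L==i)&(d['depth']>0)]
    if st[i,4]>8 and 220<c[i][0]<300: print(c[i].round(2),st[i],'z',np.percentile(q[:,2],[1,5,50,90,95]).round(4))
E
python3 c.py
```

```text
t 18.02 tcp [0.5284 0.1337 0.0046] toolx -175.9 tilt 0.0 q [  4.  18. 116.  -0.  47. -91.] F [-0.28 -0.   -0.04] M [ 0.01 -0.04 -0.01] gap 0.0474
to target in tool mm [-0.5 -0.7  0. ]
[255.7 236.9] [249 228  14  18 189] z [0.0079 0.0093 0.03   0.0329 0.0336]
```

send_rows(commands=[0, 0, 0, 0, 47.4, 0, 0, 0, 0, 47.5, 0, 0, 0, 0, 47.6, 0, 0, 0, 0, 47.7, 0, 0, 0, 0, 47.8, 0, 0, 0, 0, 47.9, 0, 0, 0, 0, 48.0, 0, 0, 0, 0, 48.1])

```text
time_s: 19.08
tcp_pos: [0.5284, 0.1337, 0.0046]
eef_rot: [0.111, -3.14, 0.0]
wrist_force: [0.6, -0.3, -0.0]
finger_gap: 0.0481
```

```bash
python3 c.py
```

```text
t 19.07 tcp [0.5284 0.1337 0.0046] toolx -175.9 tilt 0.0 q [  4.  18. 116.  -0.  47. -91.] F [ 0.63 -0.32 -0.03] M [-0.02  0.   -0.  ] gap 0.0481
to target in tool mm [-0.5 -0.7  0. ]
[255.66 236.73] [249 228  14  18 195] z [0.0077 0.01   0.03   0.0328 0.0335]
```

send_rows(commands=[0, 0, 0, 0, 48.3, 0, 0, 0, 0, 48.5, 0, 0, 0, 0, 48.8, 0, 0, 0, 0, 49.1, 0, 0, 0, 0, 49.5, 0, 0, 0, 0, 50, 0, 0, 0, 0, 51, 0, 0, 0, 0, 52])

```text
time_s: 20.12
tcp_pos: [0.5284, 0.1337, 0.0046]
eef_rot: [0.111, -3.14, -0.0]
wrist_force: [-0.1, -0.5, 0.8]
finger_gap: 0.0519
```

```bash
python3 c.py
```

```text
t 20.12 tcp [0.5284 0.1337 0.0046] toolx -175.9 tilt 0.0 q [  4.  18. 116.   0.  47. -91.] F [-0.11 -0.45  0.78] M [ 0.03 -0.03  0.02] gap 0.0519
to target in tool mm [-0.5 -0.7 -0. ]
[255.83 237.04] [249 228  14  18 195] z [0.0067 0.0088 0.0291 0.0321 0.0327]
```

send_rows(commands=[0, 0, 0, 0, 56, 0, 0, 0, 0, 60, 0, 0, 0, 0, 64, 0, 0, 0, 0, 68, 0, 0, 0, 0, 70, 0, 0, 0, 0, 70])

```text
time_s: 20.92
tcp_pos: [0.5284, 0.1337, 0.0046]
eef_rot: [0.111, -3.14, 0.0]
wrist_force: [0.8, -0.1, -0.2]
finger_gap: 0.0698
```

send_rows(commands=[0, 0, -5, 0, 70, 0, 0, -15, 0, 70, 0, 0, -30, 0, 70, 0, 0, -60, 0, 70, 0, 0, -100, 0, 70, 0, 0, -150, 0, 70, 0, 0, -200, 0, 70, 0, 0, -200, 0, 70])

```text
time_s: 21.92
tcp_pos: [0.5316, 0.134, 0.2119]
eef_rot: [-0.111, 3.127, 0.001]
wrist_force: [0.6, -0.5, -0.5]
finger_gap: 0.0703
```

send_rows(commands=[40, 100, 0, 0, 70, 40, 100, 0, 0, 70, 40, 150, 0, 0, 70, 40, 150, 0, 0, 70])

```text
time_s: 22.42
tcp_pos: [0.4766, 0.2828, 0.2043]
eef_rot: [0.118, -3.139, -0.0]
wrist_force: [0.8, -1.2, -0.7]
finger_gap: 0.0702
```

```bash
python3 - <<'E'
from h import *
import c
t=cam('top');s=cam('side')
P=cloud(t); q=P[180:255,195:310].reshape(-1,3); hsv=cv2.cvtColor(t['color'],cv2.COLOR_BGR2HSV)
m=cv2.inRange(hsv,(105,130,60),(130,255,255)); mm=np.zeros_like(m); mm[185:250,200:305]=m[185:250,200:305]; b=P[mm>0]
if len(b):
    tp=b[b[:,2]>np.percentile(b[:,2],90)-.005]; A=np.c_[tp[:,:2]-tp[:,:2].mean(0),np.ones(len(tp))]; print('cap top',tp.mean(0).round(4),np.percentile(b[:,2],[50,90]),'slope',np.linalg.lstsq(A,tp[:,2],rcond=None)[0].round(3))
cv2.imwrite('pics/fin.png',np.hstack([cv2.resize(t['color'][130:290,140:440],(400,213)),np.zeros((213,0,3),np.uint8)]) if 0 else np.vstack([cv2.resize(t['color'][130:270,140:440],(600,280)),cv2.resize(s['color'][150:340,190:430],(600,310))[:310]]))
E
```

```text
t 22.43 tcp [0.4766 0.2828 0.2043] toolx -175.7 tilt 0.04 q [ 20.   3. 109.   0.  69. -74.] F [ 0.76 -1.25 -0.73] M [0.03 0.04 0.01] gap 0.0702
to target in tool mm [-4.100e+01 -1.534e+02 -1.000e-01]
[258.47 236.66] [249 228  19  18 279] z [0.0072 0.0091 0.029  0.0323 0.0329]
cap top [0.5272 0.1312 0.0294] [0.02849758 0.03150284] slope [-0.017  0.002  0.029]
```

View pics/fin.png

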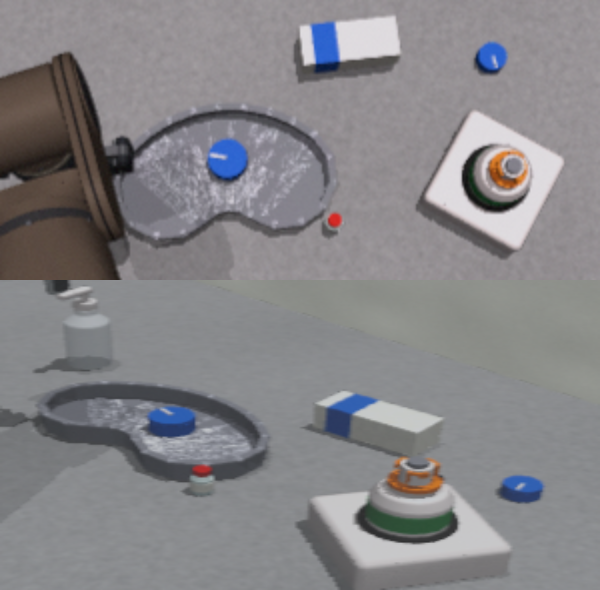

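The cap lies flat in the dish with its bar up, at (228,158) in the top view. The bottle is open and everything else is where it was, so I'll hand in.

send_rows(commands=[0, 0, 0, 0, 70, 0, 0, 0, 0, 70, 0, 0, 0, 0, 70])

```text
time_s: 22.95
tcp_pos: [0.4781, 0.2799, 0.2047]
eef_rot: [-0.11, 3.14, 0.0]
wrist_force: [-0.0, -0.1, 0.8]
finger_gap: 0.0701
```

```bash
python3 -c "from h import *;print(robot.job_done())"
```

```text
the job is handed in; nothing more can be done
None
```

The bottle is open, and its cap lies flat in the middle of the kidney dish, the way up it was on the bottle. I handed the job in at about 23 s.

- **Opening:** I pushed the gripped cap down until it bottomed, then turned it 76° anticlockwise at about 14 N. While feeling for the bottom, the push briefly reached 19 N, above the 12–16 N that is right for turning but under the 25 N limit. The cap then lifted off with almost no pull.
- **Setting down:** The fingertips reached the dish floor before the cap did, pressing on it with about 9 N. The camera put the cap's underside about 3 mm above the floor at that point, so I eased off and opened the jaws in tiny steps. The picture showed the cap moving by less than about 1 mm as they opened, so the 3 mm estimate was probably too high.
- **Last checks:** From above, the cap's top is at (0.527, 0.131), z 0.029, which is right for resting on the dish floor. The measured tilt is within noise. The side camera read the top about 3 mm higher, at about z 0.032, but it had read high before too. The vial, carton, gel and loose caps look unmoved, and the gripper is clear of everything.

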